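# Rack four turned feet in reverse order

## Robot

A 6-joint arm with a two-finger parallel gripper is mounted at the origin on the work surface. World frame = base frame: x ahead of the robot, y to its left, z up, the work surface at z = 0. Lengths are in m, angles in rad, forces in N, time in s.
With the tool pointing down it reaches from about 0.325 to 0.9 m from the base axis. Payload 6.1 kg.
Tool frame: the origin (TCP) lies midway between the tips of the shut fingers; the grasp point (between the pads) lies 19 mm behind it; z points along the fingers, y is the line along which they close (so a half turn about z gives the same grasp; the last joint's range is limited). The gripper opens to 87 mm and grips with 3 to 60 N. Pads are 19 mm wide; open, the fingers measure 117 mm over their backs; the gripper's body (75 mm by 190 mm) begins 51 mm behind the grasp point.
Start: joints at [-1.276, 0.22, 1.526, -0, 1.395, -0.126], TCP at [0.255, -0.57, 0.223] pointing down, gripper open.
Joint ranges: [-2.98, 2.98], [-0.91, 2.08], [0.09, 2.57], [-1.24, 4.39], [0.2, 2.65], [-2.68, 2.68]. Speed limits (rad/s): [2.57, 2.57, 3.01, 3.14, 3.14, 3.14].

## Interface

Orientations are given as a rotation vector (axis times angle).
In Python, from workcell import state, read_camera, camera_params, hand_in gives the robot as it stands.
- The arm moves only by the tool jog_arm, never from a script. Its argument "series" is a list of rows, each an object of numbers: "dx", "dy", "dz": the shift along the tool's x, y, z in m; "spin": the turn about the tool's z in degrees; "hand": the finger opening in m, from 0 to 0.087. In form: [{"dx": .., "dy": .., "dz": .., "spin": .., "hand": ..}, ...]. A call has 1 to 10 rows; each row shifts and turns the commanded pose from where the row before left it, along the tool's axes as they then stand; what a row does not reach is not made up. A row lasts 1/12 s, in which the tool goes at most 41.7 mm and 7.16 degrees, less where a joint would pass 70% of its speed; a pose out of reach is approached as far as the arm can. A call with a gripper value outside its range is refused whole. The fingers move at their own pace and stop on an object; the grip force is fixed at half the most. Time passes only in rows, so rows that do not move let the fingers close. It gives the time, the measured TCP pose, the force, the opening and the grip force at its end, in the units of the state.
- state(): the state, without advancing time (a new reading comes with each control period).
- read_camera(name): name is "scene" or "side" or "wrist"; returns the picture (400x640x3 uint8, red, green, blue); there is no depth.
- camera_params(name): a dict with "K" (3x3 intrinsics, pixels), "R" (3x3) and "t" (3): a world point X has camera coordinates R X + t. Camera axes: x right, y down, z forward; pixel columns grow to the right and rows downward; lengths in m; the calibration is good to about 2 mm. A picture is of the moment at which its call begins: read the wrist's pose just before it. camera_params takes no time and is no camera call; for the wrist camera it gives the pose at the moment of the call.
- hand_in(): hands the job in; it is judged then, once.
The state is a dict: "clock": time; "joint_pos": joint angles; "joint_vel": joint speeds; "effort": joint torques, N m; "eef_pos": TCP position; "eef_rot": TCP orientation; "contact_force": force on the tool from outside, world axes, zero at the start; "ft_torque": the same for the moment, N m; "finger_gap": finger opening in m; "grasp_force": force on a finger pad.
Only numpy, scipy, OpenCV 4.12 (cv2) and the standard library are available. Lean on these libraries where they do the work, as an engineer would, in place of code of your own. Each camera call takes 0.05 s, during which the arm holds its last target. There are 200 camera calls.

## Task

Move the four turned wooden furniture feet from the plywood spray board to the empty steel bay rack, one upright in each bay, in the reverse of the left-to-right order in which they stand on the board at the start: the foot at the board's left end goes in the rack's right end bay, and so on, left and right as the robot sees them. Set each one down on the bay floor, do not drop it or knock any foot over, and leave all four released and standing still.

Things in the scene. Friction and masses are not known exactly. Their poses are not given: they have to be found in the camera images.
- foot_bun: Low round bun foot, the shortest and fattest: 64 mm tall, 52 mm across (straight-sided at that width from 26 to 50 mm up), 38 mm across its underside, flat top. Loose, plain mid-brown wood, 45 to 135 g. Starts upright on its black rubber pad; origin at the centre of its underside, z up its axis. 
- foot_taper: Slim round tapered foot, the tallest: 95 mm tall, 42 mm across at the bottom narrowing evenly to 28 mm near the top (36 mm across at 43 mm up). Loose, plain mid-brown wood, 45 to 135 g. Starts upright on its black rubber pad; origin at the centre of its underside, z up its axis. 
- foot_square: Square block foot, 42 x 42 mm, 80 mm tall, with a thin groove round it from 58 to 62 mm up. Its flat sides face along its own x and y axes, which start within 9 degrees of the board's. Loose, plain mid-brown wood, 45 to 135 g. Starts upright on its black rubber pad; origin at the centre of its underside, z up its axis. 
- foot_spool: Round waisted spool foot, 84 mm tall: 46 mm across at the bottom (lowest 14 mm) and at the top (70 to 84 mm up), with a straight waist 30 mm across from 28 to 60 mm up. Loose, plain mid-brown wood, 45 to 135 g. Starts upright on its black rubber pad; origin at the centre of its underside, z up its axis. 
- pad_bun: Fixed black rubber pad, 6 mm thick, on the spray board, round, 66 mm across, under the bun foot. Origin at the centre of its underside; it marks the place where this foot stood at the start and never moves.
- pad_taper: Fixed black rubber pad, 6 mm thick, on the spray board, round, 54 mm across, under the tapered foot. Origin at the centre of its underside; it marks the place where this foot stood at the start and never moves.
- pad_square: Fixed black rubber pad, 6 mm thick, on the spray board, 60 x 60 mm square, under the square foot. Origin at the centre of its underside; it marks the place where this foot stood at the start and never moves.
- pad_spool: Fixed black rubber pad, 6 mm thick, on the spray board, rectangular, 80 mm along the board's x and 54 mm along its y, under the spool foot. Origin at the centre of its underside; it marks the place where this foot stood at the start and never moves.
- spray_board: The rack the feet start on: fixed pale plywood board, 306 mm (y) x 90 mm (x), top 30 mm above the table, a 12 mm high batten at each end. Four places at y = -108, -36, 36, 108 mm, x = 0; a foot on its pad at each, pad tops 36 mm above the table. Origin: centre of its underside, on the table; y points to the robot's left within 7 degrees. May be the nearer or the farther rack.
- bay_rack: The empty rack to fill: fixed dark steel, 294 mm (y) x 78 mm (x), four open-topped bays centred at y = -108, -36, 36, 108 mm, x = 0. Bays 66 x 66 mm inside, floor 30 mm above the table, walls 6 mm thick, rising 14 mm above the floor. Origin: centre of its underside, on the table; y points to the robot's left within 7 degrees. About 0.2 m nearer or farther than the board.
Not all that is in view belongs to the job. What is shaped like the foot_bun but yellow is not meant.

How it is judged:
By the outcome, as a careful person would: the job done as asked, in the order asked, and still so for the second after the job is handed in, with the robot touching nothing.
It also fails if it takes over 109 s, if anything falls off the work surface, if the arm or the gripper's body presses on something with over 40 N, if the wrist force passes 120 N, or if a joint passes its speed limit or range.

## Working session

There is one attempt and no reset: what is moved stays moved. The work goes in short steps, Python scripts to look and compute and a tool call to move; the robot and the scene stay as the last step left them, time stands still between calls to the robot, and variables do not carry over. Pictures are saved under pics/ and viewed, at most 14 in all, crops included, and the job is handed in when it is done.

Besides the shell and the picture viewer there is one more tool, called after "Call:" in YAML: its name, and indented under it one key for each argument. jog_arm: Moves the arm, as the interface text tells. Its arguments: {"type":"object","properties":{"series":{"type":"array","items":{"type":"object","properties":{"dx":{"type":"number"},"dy":{"type":"number"},"dz":{"type":"number"},"spin":{"type":"number"},"hand":{"type":"number"}}}}},"required":["series"]}

```bash
ls; mkdir -p pics; python3 - <<'E'
from workcell import *
import cv2,numpy as np
print(state())
for n in ["scene","side"]:
    im=read_camera(n); cv2.imwrite(f"pics/{n}0.png",im[:,:,::-1]); p=camera_params(n); print(n,p)
E
```

```text
pics
{'clock': 0.0, 'joint_pos': array([-1.27606161e+00,  2.21213715e-01,  1.52760826e+00, -3.16312604e-05,
        1.39469482e+00, -1.26076157e-01]), 'joint_vel': array([-0.0001689 , -0.00109054,  0.00069714, -0.00039918, -0.00010694,
        0.00073447]), 'effort': array([ 2.31879983e-05, -4.94612682e+01, -3.87369668e+01,  7.00062001e-02,
        5.73320466e-02, -1.42205031e-04]), 'eef_pos': array([ 0.25513213, -0.56987705,  0.22144645]), 'eef_rot': array([-3.07043467e+00, -6.55750432e-01,  3.03128086e-04]), 'contact_force': array([-0.24328812, -0.75120562, -0.24382541]), 'ft_torque': array([ 0.01750052, -0.01209264,  0.01869425]), 'grasp_force': 0.0, 'finger_gap': 0.08688929236835281}
scene {'K': array([[512.48035042,   0.        , 325.52371734],
       [  0.        , 512.48035042, 195.50402858],
       [  0.        ,   0.        ,   1.        ]]), 'R': array([[-0.46395665,  0.88557617,  0.02233976],
       [ 0.56433175,  0.31490634, -0.76312756],
       [-0.68284251, -0.34145107, -0.64586165]]), 't': array([ 0.2446436 , -0.22000006,  1.22918291])}
side {'K': array([[368.99912951,   0.        , 322.07463613],
       [  0.        , 368.99912951, 197.54179684],
       [  0.        ,   0.        ,   1.        ]]), 'R': array([[-0.89832179, -0.43931174,  0.00481124],
       [-0.33970031,  0.68760449, -0.64171938],
       [ 0.27860663, -0.57810489, -0.76692443]]), 't': array([0.4401891 , 0.22359085, 0.5999868 ])}
```

View pics/scene0.png

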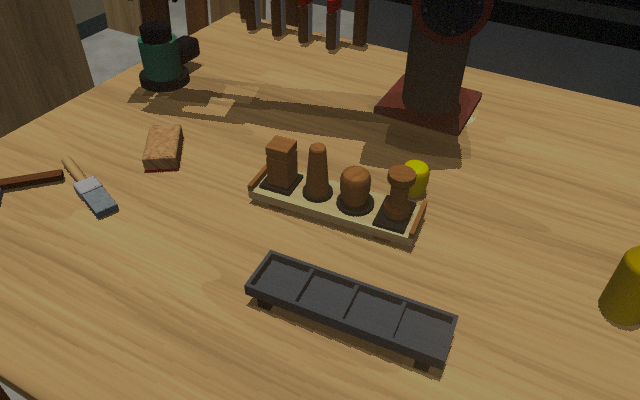

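View pics/side0.png

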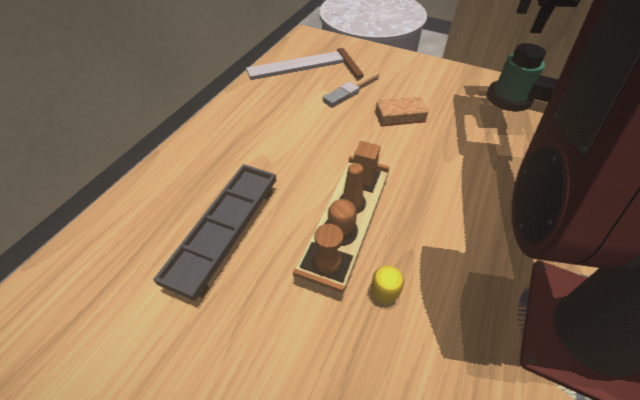

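The scene view looks back at the robot, so +y is to the right. From the robot's left the feet stand spool (401,173), bun (356,171), taper (318,146), square (282,142). The dark rack is the farther one, and a yellow bun lookalike stands at (417,180) near the spool. The side view agrees.

```bash
cat > h.py <<'E'
import numpy as np,cv2
from workcell import *
def ray(p,px,z):
    d=p["R"].T@np.linalg.solve(p["K"],[px[0],px[1],1.]); c=-p["R"].T@p["t"]
    return (c+d*(z-c[2])/d[2])[:2]
E
python3 - <<'E'
from h import *
np.set_printoptions(precision=4,suppress=True)
S=camera_params("scene");D=camera_params("side");W=camera_params("wrist")
for n,z,a,b in [("square",.116,(282,142),(367,149)),("taper",.131,(318,146),(355,169)),("bun",.1,(356,171),(342,208)),("spool",.12,(401,173),(329,235))]:
    print(n,ray(S,a,z),ray(D,b,z))
print("rackS",[ray(S,p,.044) for p in [(271,254),(456,319),(446,352),(246,288)]])
print("rackD",[ray(D,p,.044) for p in [(160,283),(246,167),(276,177),(194,295)]])
print("yellow",ray(S,(417,165),.064),ray(D,(389,275),.064))
print(W["K"]); s=state(); print(s["eef_pos"],cv2.Rodrigues(s["eef_rot"])[0]); print("cam in tool", cv2.Rodrigues(s["eef_rot"])[0].T@(-W["R"].T@W["t"]-s["eef_pos"]), W["R"]@cv2.Rodrigues(s["eef_rot"])[0])
E
```

```text
square [ 0.4532 -0.1269] [ 0.4565 -0.1276]
taper [ 0.4523 -0.0568] [ 0.4517 -0.0536]
bun [0.4457 0.0122] [0.4451 0.0144]
spool [0.4393 0.0875] [0.4358 0.0875]
rackS [array([ 0.6308, -0.0411]), array([0.6118, 0.2443]), array([0.6681, 0.2479]), array([ 0.7042, -0.0368])]
rackD [array([0.6654, 0.2493]), array([ 0.6879, -0.0381]), array([ 0.6163, -0.0413]), array([0.6018, 0.2415])]
yellow [0.3312 0.0837] [0.3307 0.0801]
[[294.2029   0.     322.4018]
 [  0.     294.2029 199.227 ]
 [  0.       0.       1.    ]]
[ 0.2551 -0.5699  0.2215] [[ 0.9128  0.4084 -0.0005]
 [ 0.4084 -0.9128  0.0017]
 [ 0.0002 -0.0017 -1.    ]]
cam in tool [ 0.0829  0.0002 -0.1631] [[-0.0001  1.     -0.0008]
 [-0.9535 -0.0004 -0.3013]
 [-0.3013  0.0007  0.9535]]
```

Call:
jog_arm:
  series:
    - {"dx": 0.0246,"dy": -0.0202,"dz": -0.0115}
    - {"dx": 0.0246,"dy": -0.0202,"dz": -0.0115}
    - {"dx": 0.0246,"dy": -0.0202,"dz": -0.0115}
    - {"dx": 0.0246,"dy": -0.0202,"dz": -0.0115}
    - {"dx": 0.0246,"dy": -0.0202,"dz": -0.0115}
    - {"dx": 0.0246,"dy": -0.0202,"dz": -0.0115}
    - {"dx": 0.0246,"dy": -0.0202,"dz": -0.0115}
    - {"dx": 0.0246,"dy": -0.0202,"dz": -0.0115}
    - {"dx": 0.0246,"dy": -0.0202,"dz": -0.0115}
    - {"dx": 0.0246,"dy": -0.0202,"dz": -0.0115}

```text
invalid input
```

Call:
jog_arm:
  series:
    - {"dx": 0.0246,"dy": -0.0202,"dz": -0.0115}
    - {"dx": 0.0246,"dy": -0.0202,"dz": -0.0115}
    - {"dx": 0.0246,"dy": -0.0202,"dz": -0.0115}
    - {"dx": 0.0246,"dy": -0.0202,"dz": -0.0115}
    - {"dx": 0.0246,"dy": -0.0202,"dz": -0.0115}
    - {"dx": 0.0246,"dy": -0.0202,"dz": -0.0115}
    - {"dx": 0.0246,"dy": -0.0202,"dz": -0.0115}
    - {"dx": 0.0246,"dy": -0.0202,"dz": -0.0115}
    - {"dx": 0.0246,"dy": -0.0202,"dz": -0.0115}
    - {"dx": 0.0246,"dy": -0.0202,"dz": -0.0115}

```text
invalid input
```

Call:
jog_arm:
  series:
    - {"spin": -7.04}
    - {"spin": -7.04}
    - {"spin": -7.04}
    - {"spin": -7.04}
    - {"spin": -7.04}
    - {"spin": -7.04}
    - {"spin": -7.04}
    - {"spin": -7.04}
    - {"spin": -7.04}
    - {"spin": -7.04}

```text
invalid input
```

Call:
jog_arm:
  series:
    - {}
    - {}
    - {}

```text
invalid input
```

```bash
python3 - <<'E'
from h import *
s=state();p=camera_params("wrist");im=read_camera("wrist");cv2.imwrite("pics/w1.png",im[:,:,::-1]);np.savez("w1.npz",**p,im=im);print(s["clock"],s["eef_pos"],cv2.Rodrigues(s["eef_rot"])[0].round(4))
E
```

```text
0.1 [ 0.25511543 -0.56994585  0.22154244] [[ 9.128e-01  4.084e-01 -5.000e-04]
 [ 4.084e-01 -9.128e-01  1.700e-03]
 [ 2.000e-04 -1.700e-03 -1.000e+00]]
```

View pics/w1.png

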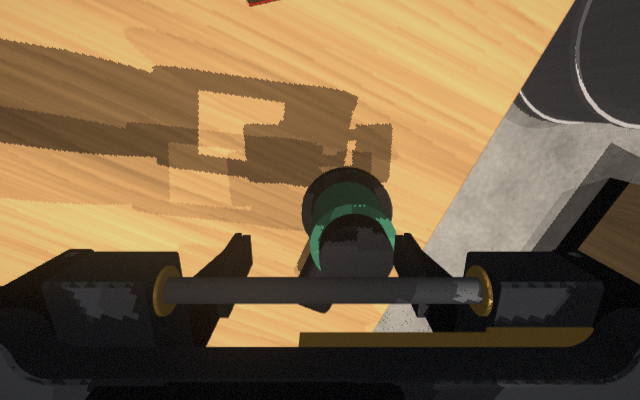

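The moves were refused; every row probably needs all five fields. The picture only shows the start pose above the green object.

Call:
jog_arm:
  series:
    - {"dx": 0.0246,"dy": -0.0202,"dz": -0.0115,"spin": 0,"hand": 0.087}
    - {"dx": 0.0246,"dy": -0.0202,"dz": -0.0115,"spin": 0,"hand": 0.087}
    - {"dx": 0.0246,"dy": -0.0202,"dz": -0.0115,"spin": 0,"hand": 0.087}
    - {"dx": 0.0246,"dy": -0.0202,"dz": -0.0115,"spin": 0,"hand": 0.087}
    - {"dx": 0.0246,"dy": -0.0202,"dz": -0.0115,"spin": 0,"hand": 0.087}
    - {"dx": 0.0246,"dy": -0.0202,"dz": -0.0115,"spin": 0,"hand": 0.087}
    - {"dx": 0.0246,"dy": -0.0202,"dz": -0.0115,"spin": 0,"hand": 0.087}
    - {"dx": 0.0246,"dy": -0.0202,"dz": -0.0115,"spin": 0,"hand": 0.087}
    - {"dx": 0.0246,"dy": -0.0202,"dz": -0.0115,"spin": 0,"hand": 0.087}
    - {"dx": 0.0246,"dy": -0.0202,"dz": -0.0115,"spin": 0,"hand": 0.087}

```text
clock: 0.98
eef_pos: [0.3976, -0.284, 0.3379]
eef_rot: [-3.072, -0.656, 0.0]
contact_force: [0.0, -0.8, -0.9]
finger_gap: 0.0871
grasp_force: 0.0
```

Call:
jog_arm:
  series:
    - {"dx": 0.0246,"dy": -0.0202,"dz": -0.0115,"spin": 0,"hand": 0.087}
    - {"dx": 0.0246,"dy": -0.0202,"dz": -0.0115,"spin": 0,"hand": 0.087}
    - {"dx": 0.0246,"dy": -0.0202,"dz": -0.0115,"spin": 0,"hand": 0.087}
    - {"dx": 0.0246,"dy": -0.0202,"dz": -0.0115,"spin": 0,"hand": 0.087}
    - {"dx": 0.0246,"dy": -0.0202,"dz": -0.0115,"spin": 0,"hand": 0.087}
    - {"dx": 0.0246,"dy": -0.0202,"dz": -0.0115,"spin": 0,"hand": 0.087}
    - {"dx": 0.0246,"dy": -0.0202,"dz": -0.0115,"spin": 0,"hand": 0.087}
    - {"dx": 0.0246,"dy": -0.0202,"dz": -0.0115,"spin": 0,"hand": 0.087}
    - {"dx": 0.0246,"dy": -0.0202,"dz": -0.0115,"spin": 0,"hand": 0.087}
    - {"dx": 0.0246,"dy": -0.0202,"dz": -0.0115,"spin": 0,"hand": 0.087}

```text
clock: 1.82
eef_pos: [0.5397, 0.0009, 0.4529]
eef_rot: [-3.072, -0.656, 0.0]
contact_force: [-0.5, -1.4, -0.1]
finger_gap: 0.0869
grasp_force: 0.0
```

Call:
jog_arm:
  series:
    - {"dx": 0,"dy": 0,"dz": 0,"spin": -7.04,"hand": 0.087}
    - {"dx": 0,"dy": 0,"dz": 0,"spin": -7.04,"hand": 0.087}
    - {"dx": 0,"dy": 0,"dz": 0,"spin": -7.04,"hand": 0.087}
    - {"dx": 0,"dy": 0,"dz": 0,"spin": -7.04,"hand": 0.087}
    - {"dx": 0,"dy": 0,"dz": 0,"spin": -7.04,"hand": 0.087}
    - {"dx": 0,"dy": 0,"dz": 0,"spin": -7.04,"hand": 0.087}
    - {"dx": 0,"dy": 0,"dz": 0,"spin": -7.04,"hand": 0.087}
    - {"dx": 0,"dy": 0,"dz": 0,"spin": -7.04,"hand": 0.087}
    - {"dx": 0,"dy": 0,"dz": 0,"spin": -7.04,"hand": 0.087}
    - {"dx": 0,"dy": 0,"dz": 0,"spin": -7.04,"hand": 0.087}

```text
clock: 2.65
eef_pos: [0.5392, -0.0007, 0.4521]
eef_rot: [-2.125, -2.313, 0.001]
contact_force: [0.1, -0.3, -1.3]
finger_gap: 0.0874
grasp_force: 0.0
```

Call:
jog_arm:
  series:
    - {"dx": 0,"dy": 0,"dz": 0,"spin": 0,"hand": 0.087}
    - {"dx": 0,"dy": 0,"dz": 0,"spin": 0,"hand": 0.087}
    - {"dx": 0,"dy": 0,"dz": 0,"spin": 0,"hand": 0.087}

```text
clock: 2.9
eef_pos: [0.5393, -0.0007, 0.4524]
eef_rot: [-2.136, -2.303, 0.0]
contact_force: [0.6, -0.3, 0.2]
finger_gap: 0.087
grasp_force: 0.0
```

```bash
python3 - <<'E'
from h import *
s=state();p=camera_params("wrist");im=read_camera("wrist");cv2.imwrite("pics/w2.png",im[:,:,::-1]);np.savez("w2.npz",**p,im=im);print(s["clock"],s["eef_pos"],cv2.Rodrigues(s["eef_rot"])[0].round(4))
E
```

```text
2.9 [ 0.53930707 -0.0007249   0.45235866] [[-7.510e-02  9.972e-01 -3.000e-04]
 [ 9.972e-01  7.510e-02  1.000e-04]
 [ 1.000e-04 -3.000e-04 -1.000e+00]]
```

View pics/w2.png

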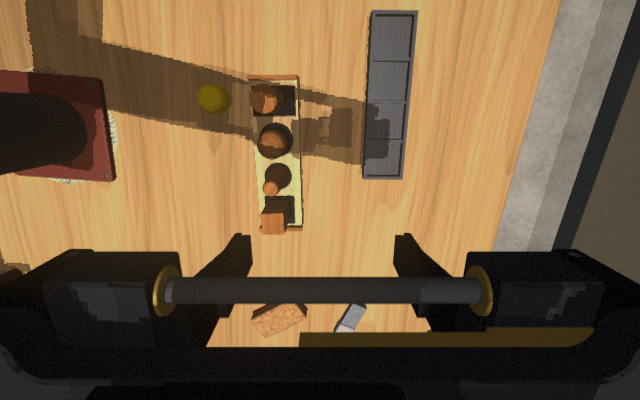

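```bash
python3 - <<'E'
from h import *
np.set_printoptions(precision=4,suppress=True)
d=np.load("w2.npz");im=d["im"]
c=cv2.resize(im[0:250,230:430],None,fx=3,fy=2.4*1.25,interpolation=cv2.INTER_CUBIC)[:720]
cv2.imwrite("pics/w2c.png",np.hstack([cv2.resize(im[60:240,240:310],None,fx=3.3,fy=3.3,interpolation=cv2.INTER_CUBIC),cv2.resize(im[5:185,355:425],None,fx=3.3,fy=3.3,interpolation=cv2.INTER_CUBIC)])[:,:,::-1])
hsv=cv2.cvtColor(im,cv2.COLOR_RGB2HSV);m=((hsv[...,1]<75)&(hsv[...,2]<150)).astype(np.uint8)
m[:,:350]=0;m[:,430:]=0;m[190:]=0
m=cv2.morphologyEx(m,cv2.MORPH_CLOSE,np.ones((9,9)))
k=max(cv2.findContours(m,0,2)[0],key=cv2.contourArea);r=cv2.minAreaRect(k);print(r,cv2.approxPolyDP(k,4,True)[:,0].tolist())
pts=np.array([ray(d,q,.044) for q in k[:,0]]);print("minrect m",cv2.minAreaRect((pts*1000).astype(np.float32)))
E
```

```text
((389.6011962890625, 93.9782485961914), (46.548988342285156, 170.6917266845703), 3.1221303939819336) [[372, 10], [363, 178], [401, 178], [417, 10]]
minrect m ((651.9259033203125, 100.12849426269531), (79.84825897216797, 292.57318115234375), 3.6070821285247803)
```

View pics/w2c.png

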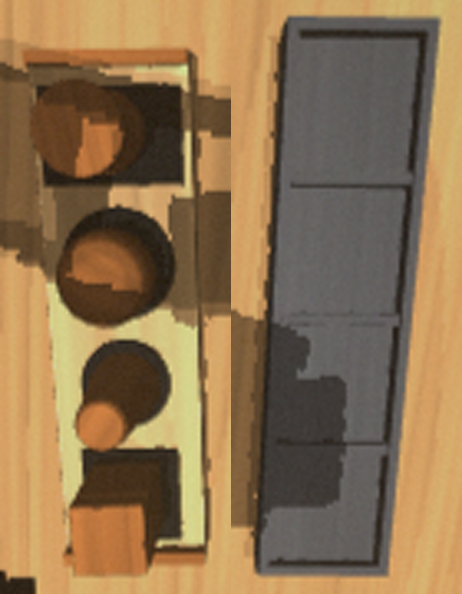

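The rack rectangle comes out at 80 x 293 mm, which fits its true size. In the crop the foot tops are clear: spool (80,130), bun (106,268), taper (101,426), and a square face with corners near (72,504), (143,503), (150,574), (74,576).

```bash
python3 - <<'E'
from h import *
np.set_printoptions(precision=4,suppress=True)
d=np.load("w2.npz")
f=lambda X,Y,z: ray(d,(240+X/3.3-.35,60+Y/3.3-.35),z)
print("spool",f(80,130,.12));print("bun pad",f(116,267,.036));print("bun",f(106,268,.1));print("taper",f(101,426,.131),"pad",f(126,383,.036))
q=np.array([f(*c,.116) for c in [(72,504),(143,503),(150,574),(74,576)]]);print("square",q.mean(0),q)
print("board end tops",[f(*c,.03) for c in [(189,66),(206,548)]])
c=np.array([.652,.101]);a=np.radians(3.6)
for n,y in [("square",.108),("taper",.036),("bun",-.036),("spool",-.108)]: print("bay",n,c+y*np.array([-np.sin(a),np.cos(a)]))
E
```

```text
spool [0.439  0.0856]
bun pad [0.4453 0.0113]
bun [0.4498 0.0182]
taper [ 0.4541 -0.059 ] pad [ 0.4533 -0.0582]
square [ 0.4579 -0.1284] [[ 0.4368 -0.1089]
 [ 0.4755 -0.1054]
 [ 0.4809 -0.1474]
 [ 0.4384 -0.1518]]
board end tops [array([0.4823, 0.1249]), array([ 0.5076, -0.1657])]
bay square [0.6452 0.2088]
bay taper [0.6497 0.1369]
bay bun [0.6543 0.0651]
bay spool [ 0.6588 -0.0068]
```

Call:
jog_arm:
  series:
    - {"dx": 0.0095,"dy": -0.0094,"dz": 0.026,"spin": 0,"hand": 0.087}
    - {"dx": 0.0095,"dy": -0.0094,"dz": 0.026,"spin": 0,"hand": 0.087}
    - {"dx": 0.0095,"dy": -0.0094,"dz": 0.026,"spin": 0,"hand": 0.087}
    - {"dx": 0.0095,"dy": -0.0094,"dz": 0.026,"spin": 0,"hand": 0.087}
    - {"dx": 0.0095,"dy": -0.0094,"dz": 0.026,"spin": 0,"hand": 0.087}
    - {"dx": 0.0095,"dy": -0.0094,"dz": 0.026,"spin": 0,"hand": 0.087}
    - {"dx": 0.0095,"dy": -0.0094,"dz": 0.026,"spin": 0,"hand": 0.087}
    - {"dx": 0.0095,"dy": -0.0094,"dz": 0.026,"spin": 0,"hand": 0.087}
    - {"dx": 0.0095,"dy": -0.0094,"dz": 0.026,"spin": 0,"hand": 0.087}
    - {"dx": 0.0095,"dy": -0.0094,"dz": 0.026,"spin": 0,"hand": 0.087}

```text
clock: 3.78
eef_pos: [0.4376, 0.0869, 0.1915]
eef_rot: [2.135, 2.304, 0.001]
contact_force: [0.6, -0.1, -0.2]
finger_gap: 0.087
grasp_force: 0.0
```

Call:
jog_arm:
  series:
    - {"dx": 0,"dy": 0,"dz": 0,"spin": 0,"hand": 0.087}
    - {"dx": 0,"dy": 0,"dz": 0,"spin": 0,"hand": 0.087}

```text
clock: 3.95
eef_pos: [0.4372, 0.0867, 0.1918]
eef_rot: [-2.131, -2.306, 0.003]
contact_force: [0.2, 0.0, -0.5]
finger_gap: 0.0867
grasp_force: 0.0
```

```bash
python3 - <<'E'
from h import *
s=state();p=camera_params("wrist");im=read_camera("wrist");cv2.imwrite("pics/w3.png",im[:,:,::-1]);np.savez("w3.npz",**p,im=im);print(s["clock"],s["eef_pos"],cv2.Rodrigues(s["eef_rot"])[0].round(4))
E
```

```text
3.95 [0.4371671  0.08669453 0.19184698] [[-7.850e-02  9.969e-01 -2.500e-03]
 [ 9.969e-01  7.850e-02 -3.000e-04]
 [-1.000e-04 -2.500e-03 -1.000e+00]]
```

View pics/w3.png

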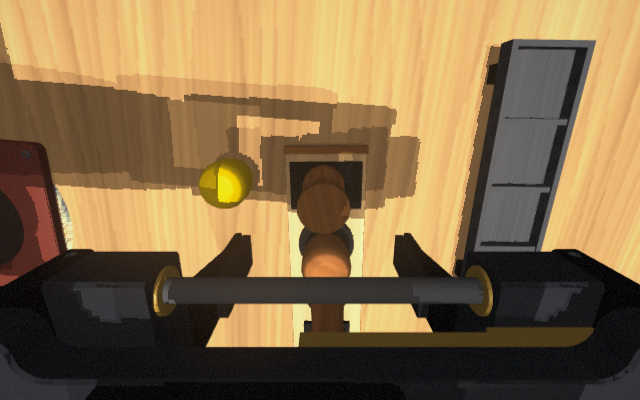

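Spool top is centred at about (324,207) between the fingers; the rack's far-end corners are at (513,40) and (595,41), and the bun's top is at (326,265).

```bash
python3 - <<'E'
from h import *
d=np.load("w3.npz")
print(ray(d,(324,207),.12),ray(d,(326,262),.1),"rack",ray(d,(513,40),.044),ray(d,(595,41),.044))
c=np.array([.652,.101]);a=np.radians(3.6);ex=np.array([np.cos(a),np.sin(a)]);ey=np.array([-ex[1],ex[0]])
print("exp",c-.039*ex+.147*ey,c+.039*ex+.147*ey)
E
```

```text
[0.4379716  0.08840846] [0.4450557  0.02511808] rack [0.60505029 0.24276975] [0.68248221 0.24796104]
exp [0.60384675 0.2452611 ] [0.68169284 0.25015876]
```

Call:
jog_arm:
  series:
    - {"dx": 0.001,"dy": 0,"dz": 0.024,"spin": 0,"hand": 0.087}
    - {"dx": 0,"dy": 0,"dz": 0.024,"spin": 0,"hand": 0.087}
    - {"dx": 0,"dy": 0,"dz": 0.024,"spin": 0,"hand": 0.087}
    - {"dx": 0,"dy": 0,"dz": 0.024,"spin": 0,"hand": 0.087}
    - {"dx": 0,"dy": 0,"dz": 0.022,"spin": 0,"hand": 0.087}
    - {"dx": 0,"dy": 0,"dz": 0.012,"spin": 0,"hand": 0.087}
    - {"dx": 0,"dy": 0,"dz": 0,"spin": 0,"hand": 0.087}
    - {"dx": 0,"dy": 0,"dz": 0,"spin": 0,"hand": 0.087}

```text
clock: 4.67
eef_pos: [0.44, 0.0871, 0.0641]
eef_rot: [2.133, 2.305, 0.002]
contact_force: [0.5, 0.3, 0.1]
finger_gap: 0.087
grasp_force: 0.0
```

Call:
jog_arm:
  series:
    - {"dx": 0,"dy": 0,"dz": 0,"spin": 0,"hand": 0.06}
    - {"dx": 0,"dy": 0,"dz": 0,"spin": 0,"hand": 0.045}
    - {"dx": 0,"dy": 0,"dz": 0,"spin": 0,"hand": 0.035}
    - {"dx": 0,"dy": 0,"dz": 0,"spin": 0,"hand": 0.03}
    - {"dx": 0,"dy": 0,"dz": 0,"spin": 0,"hand": 0.025}
    - {"dx": 0,"dy": 0,"dz": 0,"spin": 0,"hand": 0.02}
    - {"dx": 0,"dy": 0,"dz": 0,"spin": 0,"hand": 0}
    - {"dx": 0,"dy": 0,"dz": 0,"spin": 0,"hand": 0}
    - {"dx": 0,"dy": 0,"dz": 0,"spin": 0,"hand": 0}

```text
clock: 5.42
eef_pos: [0.4381, 0.0876, 0.0626]
eef_rot: [-2.132, -2.307, 0.0]
contact_force: [-0.7, 0.2, 1.0]
finger_gap: 0.0441
grasp_force: 30.0
```

The gap should be about 30 mm, so I'll wait and look.

Call:
jog_arm:
  series:
    - {"dx": 0,"dy": 0,"dz": 0,"spin": 0,"hand": 0}
    - {"dx": 0,"dy": 0,"dz": 0,"spin": 0,"hand": 0}
    - {"dx": 0,"dy": 0,"dz": 0,"spin": 0,"hand": 0}

```text
clock: 5.67
eef_pos: [0.4381, 0.0876, 0.0626]
eef_rot: [-2.132, -2.307, 0.0]
contact_force: [-0.5, 0.8, 2.3]
finger_gap: 0.0443
grasp_force: 30.0
```

```bash
python3 - <<'E'
from h import *
print({k:state()[k] for k in ["eef_pos","eef_rot","finger_gap","grasp_force","contact_force"]})
a=read_camera("side")[100:340,230:470];b=read_camera("scene")[80:280,280:480]
cv2.imwrite("pics/s4.png",np.hstack([cv2.resize(a,(400,400),interpolation=2),cv2.resize(b,(400,400),interpolation=2)])[:,:,::-1])
E
```

```text
{'eef_pos': array([0.43807985, 0.08758587, 0.062599  ]), 'eef_rot': array([-2.13224195e+00, -2.30711631e+00,  5.94101279e-05]), 'finger_gap': 0.044310482532883735, 'grasp_force': 29.997298568487167, 'contact_force': array([-0.4762351 ,  0.80434964,  2.31666203])}
```

View pics/s4.png

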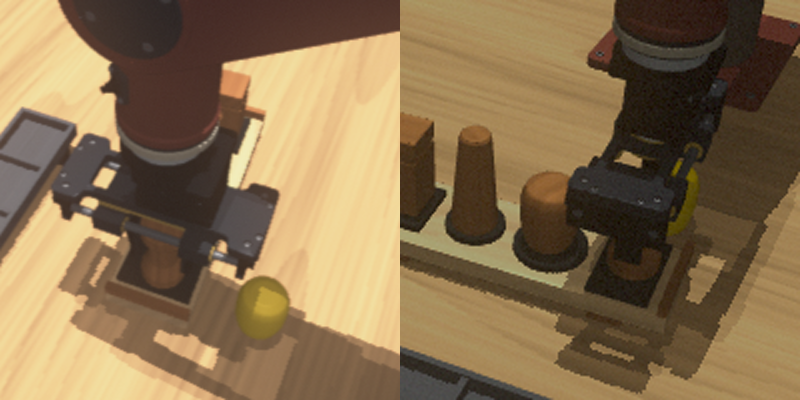

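The fingers rest on the 46 mm top rim, since straight fingers can't reach the waist. I'll regrip on the top band, 70–84 mm up.

Call:
jog_arm:
  series:
    - {"dx": 0,"dy": 0,"dz": 0,"spin": 0,"hand": 0.06}
    - {"dx": 0,"dy": 0,"dz": 0,"spin": 0,"hand": 0.07}
    - {"dx": 0,"dy": 0,"dz": 0,"spin": 0,"hand": 0.07}
    - {"dx": 0,"dy": 0,"dz": 0,"spin": 0,"hand": 0.07}
    - {"dx": 0,"dy": 0,"dz": -0.015,"spin": 0,"hand": 0.07}
    - {"dx": 0,"dy": 0,"dz": -0.0145,"spin": 0,"hand": 0.07}
    - {"dx": 0,"dy": 0,"dz": 0,"spin": 0,"hand": 0.07}
    - {"dx": 0,"dy": 0,"dz": 0,"spin": 0,"hand": 0.07}

```text
clock: 6.43
eef_pos: [0.4389, 0.0876, 0.0925]
eef_rot: [2.131, 2.306, 0.002]
contact_force: [0.4, -0.7, 0.6]
finger_gap: 0.0695
grasp_force: 0.0
```

Call:
jog_arm:
  series:
    - {"dx": 0,"dy": 0,"dz": 0,"spin": 0,"hand": 0.055}
    - {"dx": 0,"dy": 0,"dz": 0,"spin": 0,"hand": 0.05}
    - {"dx": 0,"dy": 0,"dz": 0,"spin": 0,"hand": 0.045}
    - {"dx": 0,"dy": 0,"dz": 0,"spin": 0,"hand": 0.04}
    - {"dx": 0,"dy": 0,"dz": 0,"spin": 0,"hand": 0}
    - {"dx": 0,"dy": 0,"dz": 0,"spin": 0,"hand": 0}
    - {"dx": 0,"dy": 0,"dz": 0,"spin": 0,"hand": 0}

```text
clock: 7.02
eef_pos: [0.4379, 0.0876, 0.0918]
eef_rot: [-2.132, -2.307, 0.0]
contact_force: [-0.1, -0.7, -0.1]
finger_gap: 0.045
grasp_force: 30.0
```

Call:
jog_arm:
  series:
    - {"dx": 0,"dy": 0,"dz": -0.005,"spin": 0,"hand": 0}
    - {"dx": 0,"dy": 0,"dz": -0.01,"spin": 0,"hand": 0}

```text
clock: 7.18
eef_pos: [0.4369, 0.0875, 0.1063]
eef_rot: [-2.131, -2.306, 0.003]
contact_force: [-1.6, 0.1, -1.5]
finger_gap: 0.0446
grasp_force: 30.0
```

Call:
jog_arm:
  series:
    - {"dx": 0,"dy": 0,"dz": -0.024,"spin": 0,"hand": 0}
    - {"dx": 0,"dy": 0,"dz": -0.024,"spin": 0,"hand": 0}
    - {"dx": 0,"dy": 0,"dz": -0.024,"spin": 0,"hand": 0}
    - {"dx": 0,"dy": 0,"dz": -0.024,"spin": 0,"hand": 0}
    - {"dx": 0,"dy": 0,"dz": -0.02,"spin": 0,"hand": 0}

```text
clock: 7.6
eef_pos: [0.4386, 0.0876, 0.2261]
eef_rot: [2.131, 2.306, 0.003]
contact_force: [1.2, 0.1, -0.3]
finger_gap: 0.0451
grasp_force: 30.0
```

Call:
jog_arm:
  series:
    - {"dx": -0.006,"dy": 0.012,"dz": 0,"spin": 0,"hand": 0}
    - {"dx": -0.012,"dy": 0.0235,"dz": 0,"spin": 0,"hand": 0}
    - {"dx": -0.0145,"dy": 0.0275,"dz": 0,"spin": 0,"hand": 0}
    - {"dx": -0.0145,"dy": 0.0275,"dz": 0,"spin": 0,"hand": 0}
    - {"dx": -0.0145,"dy": 0.0275,"dz": 0,"spin": 0,"hand": 0}
    - {"dx": -0.0145,"dy": 0.0275,"dz": 0,"spin": 0,"hand": 0}
    - {"dx": -0.0145,"dy": 0.0275,"dz": 0,"spin": 0,"hand": 0}
    - {"dx": -0.0135,"dy": 0.0265,"dz": 0,"spin": 0,"hand": 0}
    - {"dx": -0.0075,"dy": 0.0145,"dz": 0,"spin": 0,"hand": 0}
    - {"dx": 0,"dy": 0,"dz": 0,"spin": 0,"hand": 0}

```text
clock: 8.43
eef_pos: [0.6626, -0.0086, 0.2235]
eef_rot: [2.133, 2.304, 0.001]
contact_force: [-1.0, 0.4, -1.0]
finger_gap: 0.0445
grasp_force: 30.0
```

Call:
jog_arm:
  series:
    - {"dx": 0,"dy": 0,"dz": 0.01,"spin": 0,"hand": 0}
    - {"dx": 0,"dy": 0,"dz": 0.02,"spin": 0,"hand": 0}
    - {"dx": 0,"dy": 0,"dz": 0.02,"spin": 0,"hand": 0}
    - {"dx": 0,"dy": 0,"dz": 0.02,"spin": 0,"hand": 0}
    - {"dx": 0,"dy": 0,"dz": 0.008,"spin": 0,"hand": 0}
    - {"dx": 0,"dy": 0,"dz": 0,"spin": 0,"hand": 0}
    - {"dx": 0,"dy": 0,"dz": 0,"spin": 0,"hand": 0}

```text
clock: 9.02
eef_pos: [0.6596, -0.0063, 0.1453]
eef_rot: [-2.131, -2.307, 0.001]
contact_force: [0.4, -1.1, -0.6]
finger_gap: 0.0445
grasp_force: 30.0
```

Call:
jog_arm:
  series:
    - {"dx": -0.001,"dy": -0.001,"dz": 0.02,"spin": 0,"hand": 0}
    - {"dx": 0,"dy": 0,"dz": 0.02,"spin": 0,"hand": 0}
    - {"dx": 0,"dy": 0,"dz": 0.011,"spin": 0,"hand": 0}
    - {"dx": 0,"dy": 0,"dz": 0.005,"spin": 0,"hand": 0}
    - {"dx": 0,"dy": 0,"dz": 0.001,"spin": 0,"hand": 0}
    - {"dx": 0,"dy": 0,"dz": 0,"spin": 0,"hand": 0}

```text
clock: 9.52
eef_pos: [0.6598, -0.0078, 0.0889]
eef_rot: [2.132, 2.307, 0.001]
contact_force: [-0.1, 0.3, -1.1]
finger_gap: 0.0448
grasp_force: 30.0
```

Call:
jog_arm:
  series:
    - {"dx": 0,"dy": 0,"dz": 0.001,"spin": 0,"hand": 0}
    - {"dx": 0,"dy": 0,"dz": 0.001,"spin": 0,"hand": 0}
    - {"dx": 0,"dy": 0,"dz": 0,"spin": 0,"hand": 0}

```text
clock: 9.77
eef_pos: [0.6598, -0.0079, 0.0869]
eef_rot: [2.132, 2.306, 0.001]
contact_force: [0.3, 0.2, -0.7]
finger_gap: 0.0446
grasp_force: 30.0
```

```bash
python3 - <<'E'
from h import *
p=camera_params("wrist");im=read_camera("wrist");np.savez("w5.npz",**p,im=im)
a=im[0:300,170:470];b=read_camera("scene")[200:400,220:420]
cv2.imwrite("pics/s5.png",np.hstack([cv2.resize(a,(400,400),interpolation=2),cv2.resize(b,(400,400),interpolation=2)])[:,:,::-1])
E
```

```text
(no output)
```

View pics/s5.png

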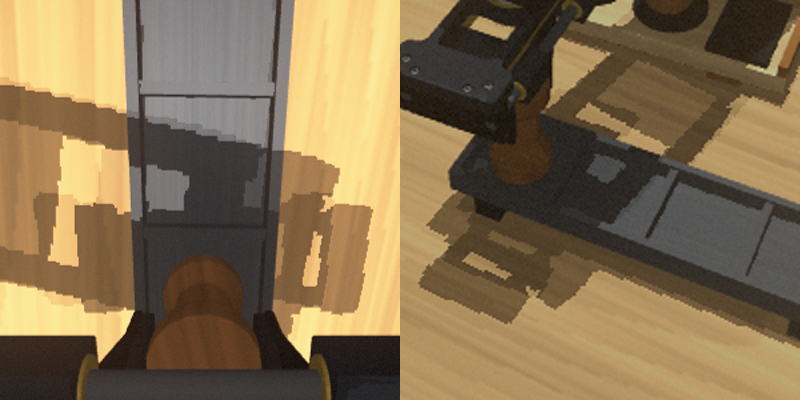

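The spool hangs centred in the right-end bay (its base is at crop x≈203, bay walls at 140 and 268). Now to lower it until it touches.

Call:
jog_arm:
  series:
    - {"dx": 0,"dy": 0,"dz": 0.0005,"spin": 0,"hand": 0}
    - {"dx": 0,"dy": 0,"dz": 0.0005,"spin": 0,"hand": 0}
    - {"dx": 0,"dy": 0,"dz": 0.0005,"spin": 0,"hand": 0}
    - {"dx": 0,"dy": 0,"dz": 0,"spin": 0,"hand": 0}

```text
clock: 10.2
eef_pos: [0.6596, -0.0079, 0.0855]
eef_rot: [2.132, 2.307, 0.0]
contact_force: [-2.7, 0.4, 4.8]
finger_gap: 0.0445
grasp_force: 30.0
```

Call:
jog_arm:
  series:
    - {"dx": 0,"dy": 0,"dz": 0,"spin": 0,"hand": 0.05}
    - {"dx": 0,"dy": 0,"dz": 0,"spin": 0,"hand": 0.06}
    - {"dx": 0,"dy": 0,"dz": 0,"spin": 0,"hand": 0.087}
    - {"dx": 0,"dy": 0,"dz": 0,"spin": 0,"hand": 0.087}
    - {"dx": 0,"dy": 0,"dz": 0,"spin": 0,"hand": 0.087}
    - {"dx": 0,"dy": 0,"dz": -0.015,"spin": 0,"hand": 0.087}
    - {"dx": 0,"dy": 0,"dz": -0.03,"spin": 0,"hand": 0.087}
    - {"dx": 0,"dy": 0,"dz": -0.03,"spin": 0,"hand": 0.087}
    - {"dx": 0,"dy": 0,"dz": -0.03,"spin": 0,"hand": 0.087}

```text
clock: 10.95
eef_pos: [0.659, -0.0078, 0.1915]
eef_rot: [-2.132, -2.307, 0.0]
contact_force: [-0.3, 0.1, -0.3]
finger_gap: 0.0856
grasp_force: 0.0
```

Call:
jog_arm:
  series:
    - {"dx": 0.0046,"dy": -0.0265,"dz": 0,"spin": 0,"hand": 0.087}
    - {"dx": 0.0046,"dy": -0.0265,"dz": 0,"spin": 0,"hand": 0.087}
    - {"dx": 0.0046,"dy": -0.0265,"dz": 0,"spin": 0,"hand": 0.087}
    - {"dx": 0.0046,"dy": -0.0265,"dz": 0,"spin": 0,"hand": 0.087}
    - {"dx": 0.0046,"dy": -0.0265,"dz": 0,"spin": 0,"hand": 0.087}
    - {"dx": 0.0046,"dy": -0.0265,"dz": 0,"spin": 0,"hand": 0.087}
    - {"dx": 0.0046,"dy": -0.0265,"dz": 0,"spin": 0,"hand": 0.087}
    - {"dx": 0.0046,"dy": -0.0265,"dz": 0,"spin": 0,"hand": 0.087}
    - {"dx": 0,"dy": 0,"dz": 0,"spin": 0,"hand": 0.087}
    - {"dx": 0,"dy": 0,"dz": 0,"spin": 0,"hand": 0.087}

```text
clock: 11.78
eef_pos: [0.4449, 0.0123, 0.1908]
eef_rot: [2.131, 2.306, 0.002]
contact_force: [0.8, 0.3, 0.2]
finger_gap: 0.087
grasp_force: 0.0
```

```bash
python3 - <<'E'
from h import *
p=camera_params("wrist");s=state();im=read_camera("wrist");np.savez("w6.npz",**p,im=im);print(s["eef_pos"])
a=im[0:300,150:600];b=read_camera("side")[100:300,150:350]
cv2.imwrite("pics/s6.png",np.hstack([cv2.resize(a,(500,333),interpolation=2),cv2.resize(b,(300,333),interpolation=2)])[:,:,::-1])
E
```

```text
[0.44487888 0.01227033 0.19078697]
```

View pics/s6.png

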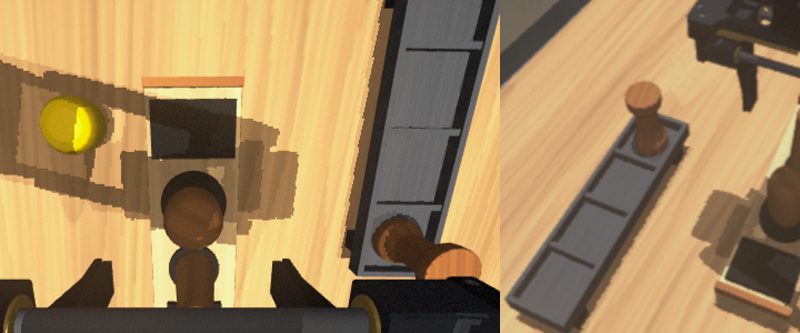

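The spool stands upright in its bay (side crop 648,125). The bun is centred between the fingers at crop (193,215).

Call:
jog_arm:
  series:
    - {"dx": 0.001,"dy": 0,"dz": 0.025,"spin": 0,"hand": 0.087}
    - {"dx": 0,"dy": 0,"dz": 0.028,"spin": 0,"hand": 0.087}
    - {"dx": 0,"dy": 0,"dz": 0.028,"spin": 0,"hand": 0.087}
    - {"dx": 0,"dy": 0,"dz": 0.028,"spin": 0,"hand": 0.087}
    - {"dx": 0,"dy": 0,"dz": 0.018,"spin": 0,"hand": 0.087}
    - {"dx": 0,"dy": 0,"dz": 0.006,"spin": 0,"hand": 0.087}
    - {"dx": 0,"dy": 0,"dz": 0,"spin": 0,"hand": 0.087}
    - {"dx": 0,"dy": 0,"dz": 0,"spin": 0,"hand": 0.087}

```text
clock: 12.55
eef_pos: [0.446, 0.013, 0.0572]
eef_rot: [2.132, 2.307, 0.0]
contact_force: [0.7, 0.5, 0.2]
finger_gap: 0.0873
grasp_force: 0.0
```

Call:
jog_arm:
  series:
    - {"dx": 0,"dy": 0,"dz": 0,"spin": 0,"hand": 0.07}
    - {"dx": 0,"dy": 0,"dz": 0,"spin": 0,"hand": 0.06}
    - {"dx": 0,"dy": 0,"dz": 0,"spin": 0,"hand": 0.055}
    - {"dx": 0,"dy": 0,"dz": 0,"spin": 0,"hand": 0.05}
    - {"dx": 0,"dy": 0,"dz": 0,"spin": 0,"hand": 0.04}
    - {"dx": 0,"dy": 0,"dz": 0,"spin": 0,"hand": 0}
    - {"dx": 0,"dy": 0,"dz": 0,"spin": 0,"hand": 0}
    - {"dx": 0,"dy": 0,"dz": 0,"spin": 0,"hand": 0}

```text
clock: 13.22
eef_pos: [0.4452, 0.0132, 0.0568]
eef_rot: [2.132, 2.307, 0.001]
contact_force: [-0.6, 0.4, 2.2]
finger_gap: 0.0505
grasp_force: 30.0
```

Call:
jog_arm:
  series:
    - {"dx": 0,"dy": 0,"dz": -0.006,"spin": 0,"hand": 0}
    - {"dx": 0,"dy": 0,"dz": -0.015,"spin": 0,"hand": 0}
    - {"dx": 0,"dy": 0,"dz": -0.025,"spin": 0,"hand": 0}
    - {"dx": 0,"dy": 0,"dz": -0.028,"spin": 0,"hand": 0}
    - {"dx": 0,"dy": 0,"dz": -0.028,"spin": 0,"hand": 0}
    - {"dx": 0,"dy": 0,"dz": -0.02,"spin": 0,"hand": 0}
    - {"dx": 0,"dy": 0,"dz": -0.012,"spin": 0,"hand": 0}

```text
clock: 13.8
eef_pos: [0.4461, 0.0131, 0.1936]
eef_rot: [2.13, 2.305, 0.003]
contact_force: [0.7, 0.3, -0.7]
finger_gap: 0.0513
grasp_force: 30.0
```

Call:
jog_arm:
  series:
    - {"dx": 0.002,"dy": 0.012,"dz": 0,"spin": 0,"hand": 0}
    - {"dx": 0.004,"dy": 0.024,"dz": 0,"spin": 0,"hand": 0}
    - {"dx": 0.0045,"dy": 0.027,"dz": 0,"spin": 0,"hand": 0}
    - {"dx": 0.0045,"dy": 0.027,"dz": 0,"spin": 0,"hand": 0}
    - {"dx": 0.0045,"dy": 0.027,"dz": 0,"spin": 0,"hand": 0}
    - {"dx": 0.0045,"dy": 0.027,"dz": 0,"spin": 0,"hand": 0}
    - {"dx": 0.0045,"dy": 0.027,"dz": 0,"spin": 0,"hand": 0}
    - {"dx": 0.004,"dy": 0.0255,"dz": 0,"spin": 0,"hand": 0}
    - {"dx": 0.0025,"dy": 0.0159,"dz": 0,"spin": 0,"hand": 0}
    - {"dx": 0,"dy": 0,"dz": 0,"spin": 0,"hand": 0}

```text
clock: 14.63
eef_pos: [0.6556, 0.0654, 0.189]
eef_rot: [-2.131, -2.307, 0.001]
contact_force: [-0.8, -0.4, -1.2]
finger_gap: 0.0507
grasp_force: 30.0
```

Call:
jog_arm:
  series:
    - {"dx": 0,"dy": 0,"dz": 0.01,"spin": 0,"hand": 0}
    - {"dx": 0,"dy": 0,"dz": 0.02,"spin": 0,"hand": 0}
    - {"dx": 0,"dy": 0,"dz": 0.025,"spin": 0,"hand": 0}
    - {"dx": 0,"dy": 0,"dz": 0.02,"spin": 0,"hand": 0}
    - {"dx": 0,"dy": 0,"dz": 0.005,"spin": 0,"hand": 0}
    - {"dx": 0,"dy": 0,"dz": 0,"spin": 0,"hand": 0}
    - {"dx": 0,"dy": 0,"dz": 0,"spin": 0,"hand": 0}

```text
clock: 15.22
eef_pos: [0.6534, 0.0646, 0.1107]
eef_rot: [-2.132, -2.307, 0.001]
contact_force: [0.3, 0.4, -0.4]
finger_gap: 0.0512
grasp_force: 30.0
```

```bash
python3 - <<'E'
from h import *
p=camera_params("wrist");s=state();im=read_camera("wrist");np.savez("w7.npz",**p,im=im);print(s["eef_pos"])
a=im[0:300,170:470];b=read_camera("scene")[200:400,240:440]
cv2.imwrite("pics/s7.png",np.hstack([cv2.resize(a,(400,400),interpolation=2),cv2.resize(b,(400,400),interpolation=2)])[:,:,::-1])
E
```

```text
[0.65340725 0.06459885 0.11074878]
```

View pics/s7.png

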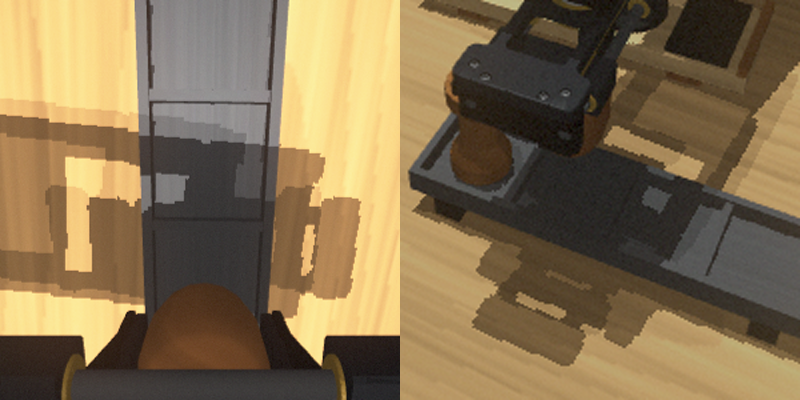

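Bun hangs over the second bay from the right, about 2 mm short in x. I'll nudge it and lower it.

Call:
jog_arm:
  series:
    - {"dx": 0,"dy": 0.0015,"dz": 0.02,"spin": 0,"hand": 0}
    - {"dx": 0,"dy": 0,"dz": 0.02,"spin": 0,"hand": 0}
    - {"dx": 0,"dy": 0,"dz": 0.012,"spin": 0,"hand": 0}
    - {"dx": 0,"dy": 0,"dz": 0.004,"spin": 0,"hand": 0}
    - {"dx": 0,"dy": 0,"dz": 0.001,"spin": 0,"hand": 0}
    - {"dx": 0,"dy": 0,"dz": 0.001,"spin": 0,"hand": 0}
    - {"dx": 0,"dy": 0,"dz": 0,"spin": 0,"hand": 0}
    - {"dx": 0,"dy": 0,"dz": 0,"spin": 0,"hand": 0}

```text
clock: 15.98
eef_pos: [0.6564, 0.0649, 0.0539]
eef_rot: [2.131, 2.306, 0.002]
contact_force: [0.1, 0.6, -0.4]
finger_gap: 0.0512
grasp_force: 30.0
```

Call:
jog_arm:
  series:
    - {"dx": 0,"dy": 0,"dz": 0.0005,"spin": 0,"hand": 0}
    - {"dx": 0,"dy": 0,"dz": 0.0005,"spin": 0,"hand": 0}
    - {"dx": 0,"dy": 0,"dz": 0,"spin": 0,"hand": 0}

```text
clock: 16.23
eef_pos: [0.6556, 0.0649, 0.0518]
eef_rot: [2.132, 2.307, 0.0]
contact_force: [-0.5, -0.3, -1.2]
finger_gap: 0.0508
grasp_force: 30.0
```

Call:
jog_arm:
  series:
    - {"dx": 0,"dy": 0,"dz": 0.0005,"spin": 0,"hand": 0}
    - {"dx": 0,"dy": 0,"dz": 0.0005,"spin": 0,"hand": 0}
    - {"dx": 0,"dy": 0,"dz": 0,"spin": 0,"hand": 0}
    - {"dx": 0,"dy": 0,"dz": 0,"spin": 0,"hand": 0}

```text
clock: 16.57
eef_pos: [0.6556, 0.0649, 0.0509]
eef_rot: [2.132, 2.307, 0.0]
contact_force: [-0.6, 0.3, 3.1]
finger_gap: 0.0511
grasp_force: 30.0
```

Call:
jog_arm:
  series:
    - {"dx": 0,"dy": 0,"dz": 0,"spin": 0,"hand": 0.056}
    - {"dx": 0,"dy": 0,"dz": 0,"spin": 0,"hand": 0.065}
    - {"dx": 0,"dy": 0,"dz": 0,"spin": 0,"hand": 0.087}
    - {"dx": 0,"dy": 0,"dz": 0,"spin": 0,"hand": 0.087}
    - {"dx": 0,"dy": 0,"dz": 0,"spin": 0,"hand": 0.087}
    - {"dx": 0,"dy": 0,"dz": -0.015,"spin": 0,"hand": 0.087}
    - {"dx": 0,"dy": 0,"dz": -0.03,"spin": 0,"hand": 0.087}
    - {"dx": 0,"dy": 0,"dz": -0.035,"spin": 0,"hand": 0.087}
    - {"dx": 0,"dy": 0,"dz": -0.035,"spin": 0,"hand": 0.087}
    - {"dx": 0,"dy": 0,"dz": -0.03,"spin": 0,"hand": 0.087}

```text
clock: 17.4
eef_pos: [0.656, 0.0649, 0.1995]
eef_rot: [2.131, 2.306, 0.003]
contact_force: [0.9, -0.3, 0.2]
finger_gap: 0.0869
grasp_force: 0.0
```

Call:
jog_arm:
  series:
    - {"dx": -0.0132,"dy": -0.0264,"dz": 0,"spin": 0,"hand": 0.087}
    - {"dx": -0.0132,"dy": -0.0264,"dz": 0,"spin": 0,"hand": 0.087}
    - {"dx": -0.0132,"dy": -0.0264,"dz": 0,"spin": 0,"hand": 0.087}
    - {"dx": -0.0132,"dy": -0.0264,"dz": 0,"spin": 0,"hand": 0.087}
    - {"dx": -0.0132,"dy": -0.0264,"dz": 0,"spin": 0,"hand": 0.087}
    - {"dx": -0.0132,"dy": -0.0264,"dz": 0,"spin": 0,"hand": 0.087}
    - {"dx": -0.0132,"dy": -0.0264,"dz": 0,"spin": 0,"hand": 0.087}
    - {"dx": -0.0132,"dy": -0.0264,"dz": 0,"spin": 0,"hand": 0.087}
    - {"dx": 0,"dy": 0,"dz": 0,"spin": 0,"hand": 0.087}
    - {"dx": 0,"dy": 0,"dz": 0,"spin": 0,"hand": 0.087}

```text
clock: 18.23
eef_pos: [0.4529, -0.0576, 0.1969]
eef_rot: [2.133, 2.303, 0.002]
contact_force: [0.1, -0.4, 0.1]
finger_gap: 0.0868
grasp_force: 0.0
```

```bash
python3 - <<'E'
from h import *
p=camera_params("wrist");s=state();im=read_camera("wrist");np.savez("w8.npz",**p,im=im);print(s["eef_pos"])
a=im[50:350,150:600];b=read_camera("side")[100:300,150:350]
cv2.imwrite("pics/s8.png",np.hstack([cv2.resize(a,(500,333),interpolation=2),cv2.resize(b,(300,333),interpolation=2)])[:,:,::-1])
E
```

```text
[ 0.45294116 -0.05760312  0.1968687 ]
```

View pics/s8.png

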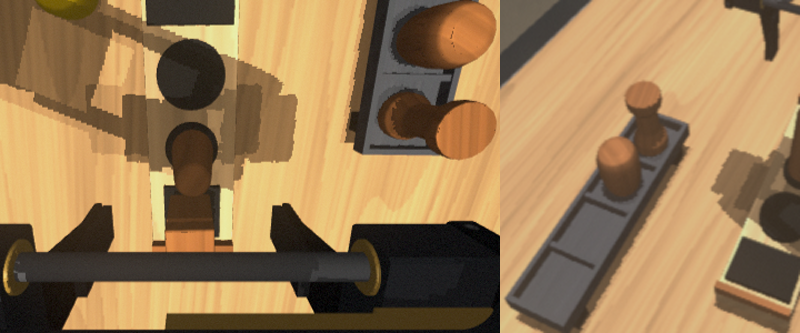

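Bun and spool both stand upright. The taper is centred between the fingers at crop (192,177).

Call:
jog_arm:
  series:
    - {"dx": 0,"dy": 0,"dz": 0.025,"spin": 0,"hand": 0.087}
    - {"dx": 0,"dy": 0,"dz": 0.028,"spin": 0,"hand": 0.087}
    - {"dx": 0,"dy": 0,"dz": 0.028,"spin": 0,"hand": 0.087}
    - {"dx": 0,"dy": 0,"dz": 0.028,"spin": 0,"hand": 0.087}
    - {"dx": 0,"dy": 0,"dz": 0.02,"spin": 0,"hand": 0.087}
    - {"dx": 0,"dy": 0,"dz": 0.008,"spin": 0,"hand": 0.087}
    - {"dx": 0,"dy": 0,"dz": 0,"spin": 0,"hand": 0.087}
    - {"dx": 0,"dy": 0,"dz": 0,"spin": 0,"hand": 0.087}

```text
clock: 19.0
eef_pos: [0.454, -0.0567, 0.059]
eef_rot: [-2.131, -2.308, -0.0]
contact_force: [1.0, -0.2, 0.4]
finger_gap: 0.0873
grasp_force: 0.0
```

Call:
jog_arm:
  series:
    - {"dx": 0,"dy": 0,"dz": 0,"spin": 0,"hand": 0.06}
    - {"dx": 0,"dy": 0,"dz": 0,"spin": 0,"hand": 0.045}
    - {"dx": 0,"dy": 0,"dz": 0,"spin": 0,"hand": 0.04}
    - {"dx": 0,"dy": 0,"dz": 0,"spin": 0,"hand": 0.036}
    - {"dx": 0,"dy": 0,"dz": 0,"spin": 0,"hand": 0.033}
    - {"dx": 0,"dy": 0,"dz": 0,"spin": 0,"hand": 0.03}
    - {"dx": 0,"dy": 0,"dz": 0,"spin": 0,"hand": 0}
    - {"dx": 0,"dy": 0,"dz": 0,"spin": 0,"hand": 0}
    - {"dx": 0,"dy": 0,"dz": 0,"spin": 0,"hand": 0}
    - {"dx": 0,"dy": 0,"dz": 0,"spin": 0,"hand": 0}

```text
clock: 19.83
eef_pos: [0.4532, -0.057, 0.0585]
eef_rot: [-2.132, -2.307, 0.0]
contact_force: [-0.3, -0.6, 0.4]
finger_gap: 0.0372
grasp_force: 29.9
```

Call:
jog_arm:
  series:
    - {"dx": 0,"dy": 0,"dz": -0.006,"spin": 0,"hand": 0}
    - {"dx": 0,"dy": 0,"dz": -0.015,"spin": 0,"hand": 0}
    - {"dx": 0,"dy": 0,"dz": -0.025,"spin": 0,"hand": 0}
    - {"dx": 0,"dy": 0,"dz": -0.028,"spin": 0,"hand": 0}
    - {"dx": 0,"dy": 0,"dz": -0.028,"spin": 0,"hand": 0}
    - {"dx": 0,"dy": 0,"dz": -0.02,"spin": 0,"hand": 0}
    - {"dx": 0,"dy": 0,"dz": -0.012,"spin": 0,"hand": 0}

```text
clock: 20.42
eef_pos: [0.4545, -0.0573, 0.1959]
eef_rot: [2.13, 2.304, 0.003]
contact_force: [0.5, 0.7, -0.6]
finger_gap: 0.0373
grasp_force: 29.9
```

Call:
jog_arm:
  series:
    - {"dx": 0.0111,"dy": 0.0132,"dz": 0,"spin": 0,"hand": 0}
    - {"dx": 0.0222,"dy": 0.0263,"dz": 0,"spin": 0,"hand": 0}
    - {"dx": 0.0222,"dy": 0.0263,"dz": 0,"spin": 0,"hand": 0}
    - {"dx": 0.0222,"dy": 0.0263,"dz": 0,"spin": 0,"hand": 0}
    - {"dx": 0.0222,"dy": 0.0263,"dz": 0,"spin": 0,"hand": 0}
    - {"dx": 0.0222,"dy": 0.0263,"dz": 0,"spin": 0,"hand": 0}
    - {"dx": 0.0222,"dy": 0.0263,"dz": 0,"spin": 0,"hand": 0}
    - {"dx": 0.0222,"dy": 0.0263,"dz": 0,"spin": 0,"hand": 0}
    - {"dx": 0.011,"dy": 0.0132,"dz": 0,"spin": 0,"hand": 0}
    - {"dx": 0,"dy": 0,"dz": 0,"spin": 0,"hand": 0}

```text
clock: 21.25
eef_pos: [0.6503, 0.1393, 0.1912]
eef_rot: [-2.129, -2.309, -0.0]
contact_force: [-0.7, 0.1, -1.1]
finger_gap: 0.0376
grasp_force: 29.9
```

Call:
jog_arm:
  series:
    - {"dx": 0,"dy": 0,"dz": 0.01,"spin": 0,"hand": 0}
    - {"dx": 0,"dy": 0,"dz": 0.02,"spin": 0,"hand": 0}
    - {"dx": 0,"dy": 0,"dz": 0.025,"spin": 0,"hand": 0}
    - {"dx": 0,"dy": 0,"dz": 0.02,"spin": 0,"hand": 0}
    - {"dx": 0,"dy": 0,"dz": 0.005,"spin": 0,"hand": 0}
    - {"dx": 0,"dy": 0,"dz": 0,"spin": 0,"hand": 0}
    - {"dx": 0,"dy": 0,"dz": 0,"spin": 0,"hand": 0}

```text
clock: 21.83
eef_pos: [0.6488, 0.1359, 0.1127]
eef_rot: [-2.133, -2.306, 0.001]
contact_force: [0.5, 0.5, 0.3]
finger_gap: 0.0373
grasp_force: 29.9
```

Call:
jog_arm:
  series:
    - {"dx": 0,"dy": 0.0015,"dz": 0.02,"spin": 0,"hand": 0}
    - {"dx": 0,"dy": 0,"dz": 0.02,"spin": 0,"hand": 0}
    - {"dx": 0,"dy": 0,"dz": 0.012,"spin": 0,"hand": 0}
    - {"dx": 0,"dy": 0,"dz": 0.004,"spin": 0,"hand": 0}
    - {"dx": 0,"dy": 0,"dz": 0.001,"spin": 0,"hand": 0}
    - {"dx": 0,"dy": 0,"dz": 0.001,"spin": 0,"hand": 0}
    - {"dx": 0,"dy": 0,"dz": 0,"spin": 0,"hand": 0}
    - {"dx": 0,"dy": 0,"dz": 0,"spin": 0,"hand": 0}

```text
clock: 22.5
eef_pos: [0.6516, 0.1367, 0.056]
eef_rot: [2.131, 2.306, 0.003]
contact_force: [-0.2, -0.5, -0.4]
finger_gap: 0.0373
grasp_force: 29.9
```

Call:
jog_arm:
  series:
    - {"dx": 0,"dy": 0,"dz": 0.0005,"spin": 0,"hand": 0}
    - {"dx": 0,"dy": 0,"dz": 0.0005,"spin": 0,"hand": 0}
    - {"dx": 0,"dy": 0,"dz": 0,"spin": 0,"hand": 0}

```text
clock: 22.75
eef_pos: [0.6507, 0.1367, 0.0538]
eef_rot: [2.132, 2.307, 0.0]
contact_force: [0.2, -0.4, -0.3]
finger_gap: 0.0373
grasp_force: 29.9
```

Call:
jog_arm:
  series:
    - {"dx": 0,"dy": 0,"dz": 0.0005,"spin": 0,"hand": 0}
    - {"dx": 0,"dy": 0,"dz": 0.0005,"spin": 0,"hand": 0}
    - {"dx": 0,"dy": 0,"dz": 0.0003,"spin": 0,"hand": 0}
    - {"dx": 0,"dy": 0,"dz": 0,"spin": 0,"hand": 0}

```text
clock: 23.08
eef_pos: [0.6506, 0.1366, 0.0525]
eef_rot: [2.132, 2.307, 0.0]
contact_force: [-1.6, -0.4, 2.5]
finger_gap: 0.0376
grasp_force: 30.0
```

Call:
jog_arm:
  series:
    - {"dx": 0,"dy": 0,"dz": 0,"spin": 0,"hand": 0.042}
    - {"dx": 0,"dy": 0,"dz": 0,"spin": 0,"hand": 0.055}
    - {"dx": 0,"dy": 0,"dz": 0,"spin": 0,"hand": 0.087}
    - {"dx": 0,"dy": 0,"dz": 0,"spin": 0,"hand": 0.087}
    - {"dx": 0,"dy": 0,"dz": 0,"spin": 0,"hand": 0.087}
    - {"dx": 0,"dy": 0,"dz": -0.015,"spin": 0,"hand": 0.087}
    - {"dx": 0,"dy": 0,"dz": -0.03,"spin": 0,"hand": 0.087}
    - {"dx": 0,"dy": 0,"dz": -0.035,"spin": 0,"hand": 0.087}
    - {"dx": 0,"dy": 0,"dz": -0.035,"spin": 0,"hand": 0.087}
    - {"dx": 0,"dy": 0,"dz": -0.03,"spin": 0,"hand": 0.087}

```text
clock: 23.92
eef_pos: [0.6511, 0.1367, 0.2012]
eef_rot: [2.131, 2.306, 0.003]
contact_force: [0.6, -0.4, 1.1]
finger_gap: 0.0859
grasp_force: 0.0
```

Call:
jog_arm:
  series:
    - {"dx": -0.0249,"dy": -0.0213,"dz": 0,"spin": 0,"hand": 0.087}
    - {"dx": -0.0249,"dy": -0.0213,"dz": 0,"spin": 0,"hand": 0.087}
    - {"dx": -0.0249,"dy": -0.0213,"dz": 0,"spin": 0,"hand": 0.087}
    - {"dx": -0.0249,"dy": -0.0213,"dz": 0,"spin": 0,"hand": 0.087}
    - {"dx": -0.0249,"dy": -0.0213,"dz": 0,"spin": 0,"hand": 0.087}
    - {"dx": -0.0249,"dy": -0.0213,"dz": 0,"spin": 0,"hand": 0.087}
    - {"dx": -0.0249,"dy": -0.0213,"dz": 0,"spin": 0,"hand": 0.087}
    - {"dx": -0.0249,"dy": -0.0213,"dz": 0,"spin": 0,"hand": 0.087}
    - {"dx": -0.0249,"dy": -0.0213,"dz": 0,"spin": 0,"hand": 0.087}
    - {"dx": -0.0249,"dy": -0.0213,"dz": 0,"spin": 0,"hand": 0.087}

```text
clock: 24.75
eef_pos: [0.457, -0.1294, 0.1986]
eef_rot: [2.131, 2.306, 0.001]
contact_force: [-0.1, -1.0, 0.9]
finger_gap: 0.0868
grasp_force: 0.0
```

Call:
jog_arm:
  series:
    - {"dx": 0,"dy": 0,"dz": 0,"spin": 0,"hand": 0.087}
    - {"dx": 0,"dy": 0,"dz": 0,"spin": 0,"hand": 0.087}

```text
clock: 24.92
eef_pos: [0.4576, -0.1296, 0.1986]
eef_rot: [2.135, 2.302, 0.001]
contact_force: [0.0, -0.2, -0.4]
finger_gap: 0.0871
grasp_force: 0.0
```

```bash
python3 - <<'E'
from h import *
p=camera_params("wrist");s=state();im=read_camera("wrist");np.savez("w9.npz",**p,im=im);print(s["eef_pos"])
a=im[100:300,220:420];b=read_camera("side")[100:300,150:350]
cv2.imwrite("pics/s9.png",np.hstack([cv2.resize(a,(400,400),interpolation=2),cv2.resize(b,(400,400),interpolation=2)])[:,:,::-1])
E
```

```text
[ 0.45757317 -0.12958943  0.19855849]
```

View pics/s9.png

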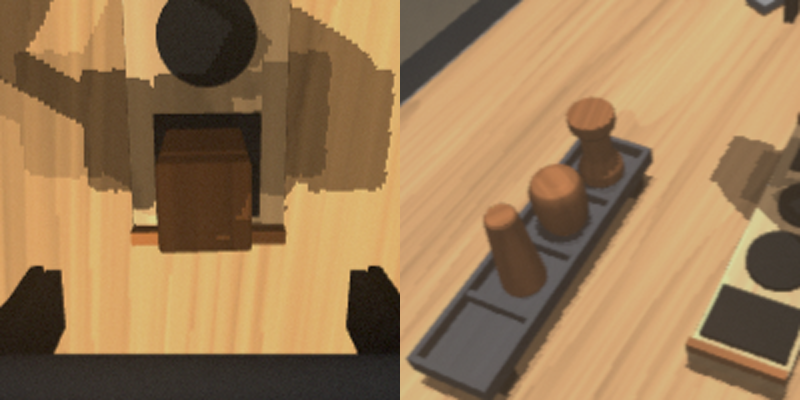

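The taper stands upright in the third bay. The square is aligned with and centred between the fingers (bottom edge (160,250)–(251,249)).

Call:
jog_arm:
  series:
    - {"dx": 0.001,"dy": 0,"dz": 0.025,"spin": 0,"hand": 0.087}
    - {"dx": 0,"dy": 0,"dz": 0.028,"spin": 0,"hand": 0.087}
    - {"dx": 0,"dy": 0,"dz": 0.028,"spin": 0,"hand": 0.087}
    - {"dx": 0,"dy": 0,"dz": 0.028,"spin": 0,"hand": 0.087}
    - {"dx": 0,"dy": 0,"dz": 0.02,"spin": 0,"hand": 0.087}
    - {"dx": 0,"dy": 0,"dz": 0.008,"spin": 0,"hand": 0.087}
    - {"dx": 0,"dy": 0,"dz": 0,"spin": 0,"hand": 0.087}
    - {"dx": 0,"dy": 0,"dz": 0,"spin": 0,"hand": 0.087}

```text
clock: 25.68
eef_pos: [0.4585, -0.1268, 0.0608]
eef_rot: [2.131, 2.308, 0.0]
contact_force: [-0.2, 1.3, 0.6]
finger_gap: 0.087
grasp_force: 0.0
```

Call:
jog_arm:
  series:
    - {"dx": 0,"dy": 0,"dz": 0,"spin": 0,"hand": 0.06}
    - {"dx": 0,"dy": 0,"dz": 0,"spin": 0,"hand": 0.05}
    - {"dx": 0,"dy": 0,"dz": 0,"spin": 0,"hand": 0.045}
    - {"dx": 0,"dy": 0,"dz": 0,"spin": 0,"hand": 0.042}
    - {"dx": 0,"dy": 0,"dz": 0,"spin": 0,"hand": 0.039}
    - {"dx": 0,"dy": 0,"dz": 0,"spin": 0,"hand": 0}
    - {"dx": 0,"dy": 0,"dz": 0,"spin": 0,"hand": 0}
    - {"dx": 0,"dy": 0,"dz": 0,"spin": 0,"hand": 0}
    - {"dx": 0,"dy": 0,"dz": 0,"spin": 0,"hand": 0}

```text
clock: 26.43
eef_pos: [0.4577, -0.1274, 0.0603]
eef_rot: [-2.132, -2.307, 0.0]
contact_force: [-0.7, -0.1, 1.2]
finger_gap: 0.0419
grasp_force: 29.9
```

Call:
jog_arm:
  series:
    - {"dx": 0,"dy": 0,"dz": -0.006,"spin": 0,"hand": 0}
    - {"dx": 0,"dy": 0,"dz": -0.015,"spin": 0,"hand": 0}
    - {"dx": 0,"dy": 0,"dz": -0.025,"spin": 0,"hand": 0}
    - {"dx": 0,"dy": 0,"dz": -0.028,"spin": 0,"hand": 0}
    - {"dx": 0,"dy": 0,"dz": -0.028,"spin": 0,"hand": 0}
    - {"dx": 0,"dy": 0,"dz": -0.02,"spin": 0,"hand": 0}
    - {"dx": 0,"dy": 0,"dz": -0.012,"spin": 0,"hand": 0}

```text
clock: 27.02
eef_pos: [0.4589, -0.1278, 0.1974]
eef_rot: [2.13, 2.304, 0.002]
contact_force: [0.4, 0.8, -0.7]
finger_gap: 0.0421
grasp_force: 29.9
```

Call:
jog_arm:
  series:
    - {"dx": 0.0145,"dy": 0.0097,"dz": 0,"spin": 0,"hand": 0}
    - {"dx": 0.0291,"dy": 0.0194,"dz": 0,"spin": 0,"hand": 0}
    - {"dx": 0.0291,"dy": 0.0194,"dz": 0,"spin": 0,"hand": 0}
    - {"dx": 0.0291,"dy": 0.0194,"dz": 0,"spin": 0,"hand": 0}
    - {"dx": 0.0291,"dy": 0.0194,"dz": 0,"spin": 0,"hand": 0}
    - {"dx": 0.0291,"dy": 0.0194,"dz": 0,"spin": 0,"hand": 0}
    - {"dx": 0.0291,"dy": 0.0194,"dz": 0,"spin": 0,"hand": 0}
    - {"dx": 0.0291,"dy": 0.0194,"dz": 0,"spin": 0,"hand": 0}
    - {"dx": 0.0291,"dy": 0.0194,"dz": 0,"spin": 0,"hand": 0}
    - {"dx": 0.0291,"dy": 0.0194,"dz": 0,"spin": 0,"hand": 0}

```text
clock: 27.85
eef_pos: [0.6197, 0.1644, 0.1931]
eef_rot: [-2.131, -2.307, 0.002]
contact_force: [1.6, 0.1, -1.8]
finger_gap: 0.0421
grasp_force: 29.9
```

Call:
jog_arm:
  series:
    - {"dx": 0.0291,"dy": 0.0194,"dz": 0,"spin": 0,"hand": 0}
    - {"dx": 0.0145,"dy": 0.0097,"dz": 0,"spin": 0,"hand": 0}
    - {"dx": 0,"dy": 0,"dz": 0,"spin": 0,"hand": 0}
    - {"dx": 0,"dy": 0,"dz": 0,"spin": 0,"hand": 0}
    - {"dx": 0,"dy": 0,"dz": 0.015,"spin": 0,"hand": 0}
    - {"dx": 0,"dy": 0,"dz": 0.025,"spin": 0,"hand": 0}
    - {"dx": 0,"dy": 0,"dz": 0.025,"spin": 0,"hand": 0}
    - {"dx": 0,"dy": 0,"dz": 0.015,"spin": 0,"hand": 0}
    - {"dx": 0,"dy": 0,"dz": 0,"spin": 0,"hand": 0}
    - {"dx": 0,"dy": 0,"dz": 0,"spin": 0,"hand": 0}

```text
clock: 28.68
eef_pos: [0.6443, 0.2074, 0.1132]
eef_rot: [-2.132, -2.305, 0.004]
contact_force: [-0.5, -0.5, -0.8]
finger_gap: 0.0422
grasp_force: 29.9
```

Call:
jog_arm:
  series:
    - {"dx": 0.0005,"dy": 0.0015,"dz": 0.02,"spin": 0,"hand": 0}
    - {"dx": 0,"dy": 0,"dz": 0.02,"spin": 0,"hand": 0}
    - {"dx": 0,"dy": 0,"dz": 0.011,"spin": 0,"hand": 0}
    - {"dx": 0,"dy": 0,"dz": 0.004,"spin": 0,"hand": 0}
    - {"dx": 0,"dy": 0,"dz": 0.001,"spin": 0,"hand": 0}
    - {"dx": 0,"dy": 0,"dz": 0.001,"spin": 0,"hand": 0}
    - {"dx": 0,"dy": 0,"dz": 0,"spin": 0,"hand": 0}
    - {"dx": 0,"dy": 0,"dz": 0,"spin": 0,"hand": 0}
    - {"dx": 0,"dy": 0,"dz": 0,"spin": 0,"hand": 0}

```text
clock: 29.43
eef_pos: [0.6475, 0.2092, 0.0584]
eef_rot: [2.131, 2.306, 0.002]
contact_force: [-0.3, -0.1, -1.5]
finger_gap: 0.0415
grasp_force: 29.9
```

Call:
jog_arm:
  series:
    - {"dx": 0,"dy": 0,"dz": 0.0005,"spin": 0,"hand": 0}
    - {"dx": 0,"dy": 0,"dz": 0,"spin": 0,"hand": 0}

```text
clock: 29.6
eef_pos: [0.647, 0.2091, 0.0571]
eef_rot: [2.132, 2.307, 0.001]
contact_force: [0.2, 0.8, -1.1]
finger_gap: 0.042
grasp_force: 29.9
```

Call:
jog_arm:
  series:
    - {"dx": 0,"dy": 0,"dz": 0.001,"spin": 0,"hand": 0}
    - {"dx": 0,"dy": 0,"dz": 0.0007,"spin": 0,"hand": 0}
    - {"dx": 0,"dy": 0,"dz": 0.0005,"spin": 0,"hand": 0}
    - {"dx": 0,"dy": 0,"dz": 0.0003,"spin": 0,"hand": 0}
    - {"dx": 0,"dy": 0,"dz": 0,"spin": 0,"hand": 0}
    - {"dx": 0,"dy": 0,"dz": 0,"spin": 0,"hand": 0}

```text
clock: 30.1
eef_pos: [0.6467, 0.2091, 0.0543]
eef_rot: [-2.132, -2.307, 0.0]
contact_force: [-0.3, 0.1, -0.5]
finger_gap: 0.0419
grasp_force: 29.9
```

Call:
jog_arm:
  series:
    - {"dx": 0,"dy": 0,"dz": 0.0004,"spin": 0,"hand": 0}
    - {"dx": 0,"dy": 0,"dz": 0.0003,"spin": 0,"hand": 0}
    - {"dx": 0,"dy": 0,"dz": 0,"spin": 0,"hand": 0}

```text
clock: 30.35
eef_pos: [0.6468, 0.2091, 0.0543]
eef_rot: [-2.132, -2.307, 0.0]
contact_force: [-3.5, -1.3, 4.7]
finger_gap: 0.042
grasp_force: 29.9
```

Contact made; release, rise and look.

Call:
jog_arm:
  series:
    - {"dx": 0,"dy": 0,"dz": 0,"spin": 0,"hand": 0.047}
    - {"dx": 0,"dy": 0,"dz": 0,"spin": 0,"hand": 0.06}
    - {"dx": 0,"dy": 0,"dz": 0,"spin": 0,"hand": 0.087}
    - {"dx": 0,"dy": 0,"dz": 0,"spin": 0,"hand": 0.087}
    - {"dx": 0,"dy": 0,"dz": 0,"spin": 0,"hand": 0.087}
    - {"dx": 0,"dy": 0,"dz": -0.015,"spin": 0,"hand": 0.087}
    - {"dx": 0,"dy": 0,"dz": -0.03,"spin": 0,"hand": 0.087}
    - {"dx": 0,"dy": 0,"dz": -0.035,"spin": 0,"hand": 0.087}
    - {"dx": 0,"dy": 0,"dz": -0.035,"spin": 0,"hand": 0.087}
    - {"dx": 0,"dy": 0,"dz": -0.035,"spin": 0,"hand": 0.087}

```text
clock: 31.18
eef_pos: [0.6466, 0.2091, 0.2063]
eef_rot: [2.132, 2.307, 0.001]
contact_force: [0.7, -0.2, -0.1]
finger_gap: 0.0861
grasp_force: 0.0
```

Call:
jog_arm:
  series:
    - {"dx": 0,"dy": -0.03,"dz": -0.01,"spin": 0,"hand": 0.087}
    - {"dx": 0,"dy": -0.03,"dz": -0.01,"spin": 0,"hand": 0.087}
    - {"dx": 0,"dy": -0.03,"dz": -0.01,"spin": 0,"hand": 0.087}
    - {"dx": 0,"dy": -0.03,"dz": -0.01,"spin": 0,"hand": 0.087}
    - {"dx": 0,"dy": 0,"dz": 0,"spin": 0,"hand": 0.087}
    - {"dx": 0,"dy": 0,"dz": 0,"spin": 0,"hand": 0.087}
    - {"dx": 0,"dy": 0,"dz": 0,"spin": 0,"hand": 0.087}

```text
clock: 31.77
eef_pos: [0.5278, 0.1997, 0.2448]
eef_rot: [2.131, 2.306, 0.003]
contact_force: [-0.5, 0.2, 0.4]
finger_gap: 0.0866
grasp_force: 0.0
```

```bash
python3 - <<'E'
from h import *
a=read_camera("scene")[180:380,230:480];b=read_camera("side")[120:320,130:330]
cv2.imwrite("pics/s10.png",np.hstack([cv2.resize(a,(440,352),interpolation=2),cv2.resize(b,(352,352),interpolation=2)])[:,:,::-1])
E
```

```text
(no output)
```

View pics/s10.png

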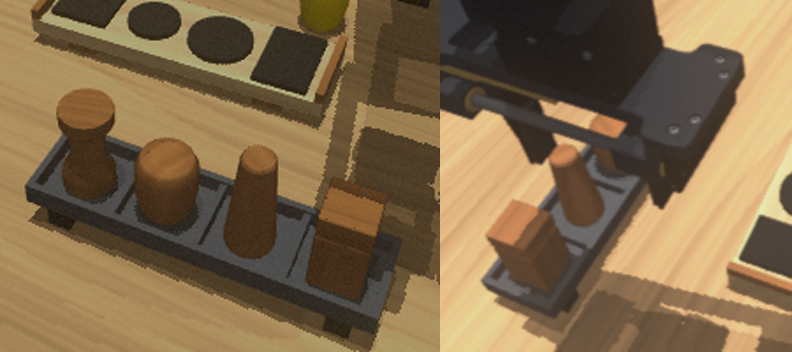

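All four stand upright in their bays. From the robot's left the order is square, taper, bun, spool, the reverse of the start.

```bash
python3 -c "
from workcell import *
print(hand_in())"
```

```text
the job is handed in; nothing more can be done
None
```

The job is handed in at about 32 s of robot time: all four feet stand upright and released in the bay rack, in reversed order (square, taper, bun, spool from the robot's left), none dropped or knocked over.

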